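# Dispense three tealights

## Task

Set out three fresh tealights for the evening circle: press the tealight dispenser's sprung lever all the way down and let it spring fully back up, three times. Exactly three tealights must end up in its tray, with the remaining two still stacked in the clear magazine.

Things in the scene. Friction and masses are not known exactly. Their poses are not given: they have to be found in the camera images.
- lever_pad (a point): Top centre of the black press pad (45 x 50 mm) on the steel lever of the fixed plywood tealight dispenser; the grey card punch is a bystander. Axes at lever up: x outward along the lever, y across, z up. Pad 128 mm above the table, sloping 14 deg up outward; pressed fully 48 mm lower, under 6 mm sideways. Magazine axis at x = -136 mm; its top and the lever cheeks are under 116 mm high.
- lever (a joint): Angle of the lever (rad): 0 up, 0.48 pressed to its stop; hinge 100 mm from the pad. A spring returns it: 4 N at the pad to start, 7 N at the stop, a bit more if fast; up again 0.5 s after release. Each press past 0.43 pushes the lowest tealight into the tray, earlier ones moving along in a row; when the lever is up again the stack drops by one.
- third_tealight (a point): Centre of the third tealight from the bottom of a stack of five: aluminium cups, white wax, 39 mm across, 16 mm high, in a clear square magazine. 60 mm above the table at first, 44 after one press, 28 after two; the third press pushes it into the tray, a 43 mm wide channel, floor 20 mm above the table, running 200 mm from the magazine away from the lever.
- fourth_tealight (a point): Centre of the fourth tealight from the bottom, like the third. 76 mm above the table at first; after three presses it is the lowest in the magazine, 28 mm above the table, and stays there.

How it is judged (in metres and radians):
On the way, in this order (a step that is already met when the one before it is completed fails the run):
1. one tealight dispensed: the lever is up again and the stack has dropped by one (height (world z) of third_tealight below 0.05 m and value of joint lever below 0.06 rad), for 0.1 s.
2. two tealights dispensed: the lever is up again and the stack has dropped by two (height (world z) of third_tealight below 0.034 m and value of joint lever below 0.06 rad), for 0.1 s.
3. three tealights dispensed: the third lies in the tray and the fourth has dropped to the magazine's floor (x of third_tealight in the frame of lever_pad below -0.16595 m and height (world z) of fourth_tealight below 0.034 m and value of joint lever below 0.06 rad), for 0.1 s.
At the end, for the whole second after the job is handed in: Lever up again (below 0.06 rad); third tealight flat on the tray floor, in line with the dispenser within 15 mm, centre 30 to 190 mm out from the magazine axis; fourth at the bottom of the magazine, within 12 mm of its axis: exactly three dispensed (value of joint lever below 0.06 rad and x of third_tealight in the frame of lever_pad between -0.32595 and -0.16595 m and y of third_tealight in the frame of lever_pad between -0.015 and 0.015 m and height (world z) of each of third_tealight, fourth_tealight below 0.036 m and angle between third_tealight's own z axis and vertical below 0.2 rad and x of fourth_tealight in the frame of lever_pad between -0.14795 and -0.12395 m); the robot touches nothing.
It also fails if it takes over 40 s, if anything falls off the work surface, if the arm or the gripper's body presses on something with over 40 N, if the wrist force passes 120 N, or if a joint passes its speed limit or range.

## Robot

A 6-joint arm with a two-finger parallel gripper is mounted at the origin on the work surface. World frame = base frame: x ahead of the robot, y to its left, z up, the work surface at z = 0. Lengths are in mm, angles in rad, forces in N, time in s.
With the tool pointing down it reaches from about 275 to 825 mm from the base axis. Payload 5.2 kg.
Tool frame: the origin (TCP) lies at the very end of the fingers, on their centre line; the grasp point (between the pads) lies 19 mm behind it; z points along the fingers, y is the direction in which the jaws open and shut (so a half turn about z gives the same grasp; the last joint's range is limited). The gripper opens to 93 mm and grips with 3 to 60 N. Pads are 15 mm wide; open, the fingers measure 128 mm over their backs; the gripper's body (75 mm by 188 mm) begins 65 mm behind the grasp point.
Start: joints at [1.092, 0.259, 1.535, -0, 1.348, -0.203], TCP at [149.752, 529.225, 218.653] pointing down, gripper open.
Joint ranges: [-3.14, 3.14], [-0.91, 2.08], [0.19, 2.58], [-1.22, 4.36], [0.22, 2.71], [-3.12, 3.12]. Speed limits (rad/s): [2.57, 2.57, 3.14, 3.14, 3.14, 3.14].

## Interface

Orientations are given as [roll, pitch, yaw] about the fixed x, y, z axes, in that order (R = Rz(yaw) Ry(pitch) Rx(roll)).
In Python, from bench import robot gives the robot as it stands. The module is installed in compiled form; this text tells all that it offers. Calls block until the motion is done:
- robot.move_ptp(position, orientation): joint-space move of the TCP to a pose.
- robot.move_linear(position, ori=None, speed=150, f_stop=None): straight line of the TCP; ori=None keeps the orientation; speed is the mean speed in mm/s. With f_stop (N) it stops when the force on the tool has changed by that much, and returns True; else False.
- robot.move_j(angles): joint-space move.
- robot.move_gripper(opening): opening from 0.0 (shut) to 1.0 (fully open); the grip force is fixed at half the most; returns when the fingers have stopped.
- robot.sleep(seconds).
- robot.inverse_kinematics(position, orientation): joint angles nearest the present ones, or None.
- robot.get_image(name): name is "side" or "top"; returns a dict with "img" (400x640x3 uint8, blue, green, red), "fovy" (degrees; the focal length in pixels is half the picture's height over the tangent of half this angle, whatever the lens; pixels are square), "cx", "cy" (the principal point, pixels), "eye" and "orientation" of the camera in the world. Camera axes: x right, y down, z forward; pixel columns grow to the right and rows downward; lengths in mm; the calibration is good to about 2 mm. A picture is of the moment at which its call begins. There is no depth.
A pose or a line that the arm cannot do raises robot.MotionError and nothing moves.
- robot.hand_in(): hands the job in, once; it reports no verdict.
Readings, each from a call of its own:
- robot.current_t(): time.
- robot.current_qpos(): joint angles.
- robot.current_joint_vel(): joint speeds.
- robot.current_joint_efforts(): joint torques, N m.
- robot.current_tcp_pos(): TCP position.
- robot.current_eef_rot(): TCP orientation.
- robot.current_contact_force(): force on the tool from outside, world axes, zero at the start.
- robot.current_ft_torque(): the same for the moment, N m.
- robot.current_gripper_width(): opening from 0.0 (shut) to 1.0 (fully open).
Only numpy, scipy, OpenCV 4.12 (cv2) and the standard library are available. Lean on these libraries where they do the work, as an engineer would, in place of code of your own. Each camera call takes 0.05 s, during which the arm holds its last target.

## Working session

There is one attempt and no reset: what is moved stays moved. The work goes in short steps, each a Python script; the robot and the scene stay as the last script left them, time stands still between calls to the robot, and variables do not carry over. Pictures are saved under pics/ and viewed, and the job is handed in when it is done.

```bash
mkdir -p pics
python3 - <<'E'
from bench import robot
import cv2
for n in ("side","top"):
    d=robot.get_image(n); cv2.imwrite(f"pics/{n}0.png",d["img"]); print(n,d["fovy"],d["cx"],d["cy"],d["eye"],d["orientation"])
print(robot.current_t(),robot.current_eef_rot())
E
```

```text
side 47.17362030857607 328.71141033423015 204.0580889554281 [ 101.28356391 -523.41469584  803.39135154] [-2.36211473  0.00910289 -0.6611489 ]
top 46.01727610759998 321.97236873580727 190.2587330824828 [352.67055062 -13.1991393  903.22401113] [-2.91521258  0.00455533 -1.59624145]
0.1 [-3.13994958e+00 -3.44394546e-04  2.86576788e+00]
```

View pics/side0.png

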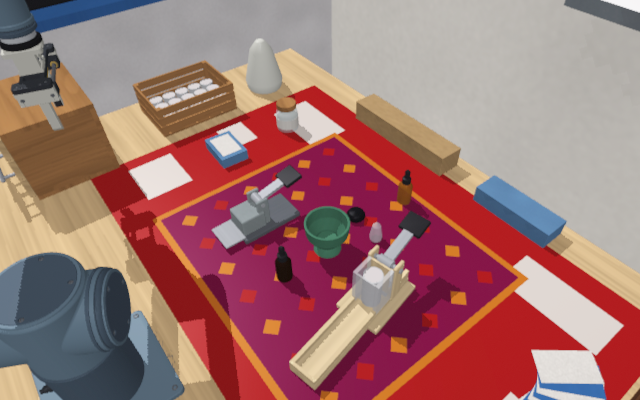

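View pics/top0.png

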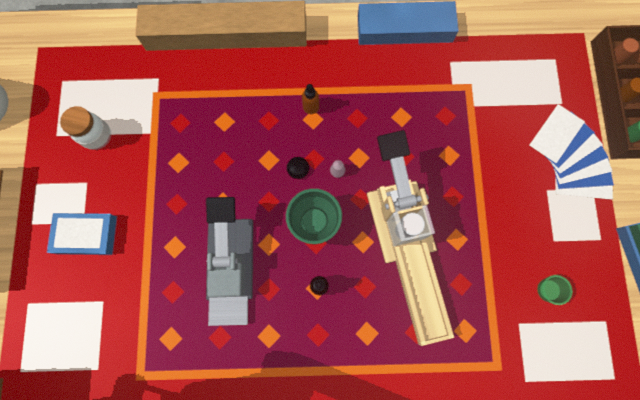

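The side view shows the dispenser with its black pad at about (414,223) and its tray end at (305,370). In the top view the pad is at about (394,146) and the tray runs down to (435,338). The grey punch's pad, at (220,208), is the bystander.

```bash
cat > h.py <<'E'
import numpy as np, cv2
from scipy.spatial.transform import Rotation as R
def ray(d,px):
    f=200/np.tan(np.radians(d["fovy"]/2))
    v=np.array([(px[0]-d["cx"])/f,(px[1]-d["cy"])/f,1.])
    v=R.from_euler('xyz',d["orientation"]).as_matrix()@v
    return np.array(d["eye"]),v/np.linalg.norm(v)
def onz(d,px,z):
    e,v=ray(d,px); return e+v*(z-e[2])/v[2]
def proj(d,P):
    f=200/np.tan(np.radians(d["fovy"]/2))
    c=R.from_euler('xyz',d["orientation"]).as_matrix().T@(np.array(P)-d["eye"])
    return np.array([d["cx"]+f*c[0]/c[2],d["cy"]+f*c[1]/c[2]])
def tri(d1,p1,d2,p2):
    A=np.zeros((3,3));b=np.zeros(3)
    for d,p in((d1,p1),(d2,p2)):
        e,v=ray(d,p);M=np.eye(3)-np.outer(v,v);A+=M;b+=M@e
    return np.linalg.solve(A,b)
E
python3 - <<'E'
from bench import robot
from h import *
D={}
for n,(x0,y0,x1,y1) in {"side":(390,200,440,250),"top":(365,115,425,170)}.items():
    d=robot.get_image(n);D[n]=d;im=d["img"]
    m=(im.max(2)<60).astype(np.uint8)
    c=np.zeros_like(m);c[y0:y1,x0:x1]=m[y0:y1,x0:x1]
    k,l,s,ce=cv2.connectedComponentsWithStats(c);i=1+np.argmax(s[1:,4]);print(n,s[i],ce[i])
    cs,_=cv2.findContours((l==i).astype(np.uint8),0,2);r=cv2.minAreaRect(cs[0]);print(r,cv2.boxPoints(r).round(1).tolist())
    for z in(120,128): print(z,onz(d,ce[i],z).round(1))
    d["c"]=ce[i]
    o=im.copy();cv2.drawContours(o,cs,-1,(0,255,0),1)
    cv2.imwrite(f"pics/z{n}.png",np.hstack([cv2.resize(q[y0-20:y1+60,x0-30:x1+30],None,fx=3.4,fy=3.4,interpolation=0) for q in (im,o)]))
print(tri(D["side"],D["side"]["c"],D["top"],D["top"]["c"]))
E
```

```text
side [399 212  32  26 442] [414.85294118 223.98190045]
((414.62310791015625, 224.28463745117188), (25.4271183013916, 19.969589233398438), 29.744882583618164) [[398.6000061035156, 226.60000610351562], [408.5, 209.3000030517578], [430.6000061035156, 221.89999389648438], [420.70001220703125, 239.3000030517578]]
120 [ 612.  -138.3  120. ]
128 [ 606.1 -142.8  128. ]
top [378 131  31  29 579] [392.83765112 144.52331606]
((393.01800537109375, 145.20162963867188), (24.56446647644043, 27.427459716796875), 76.75948333740234) [[376.8999938964844, 136.39999389648438], [403.6000061035156, 130.10000610351562], [409.20001220703125, 154.0], [382.5, 160.3000030517578]]
120 [ 611.7 -139.9  120. ]
128 [ 609.  -138.6  128. ]
[ 610.79757059 -139.43380862  121.98462797]
```

```bash
python3 -c "
import cv2,numpy as np
a=[cv2.imread('pics/z%s.png'%n) for n in('side','top')]
w=max(x.shape[1] for x in a)
a=[cv2.copyMakeBorder(x,0,0,0,w-x.shape[1],0) for x in a];o=np.vstack(a);s=min(800/o.shape[1],600/o.shape[0]);cv2.imwrite('pics/zz.png',cv2.resize(o,None,fx=s,fy=s))"
```

```text
(no output)
```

View pics/zz.png

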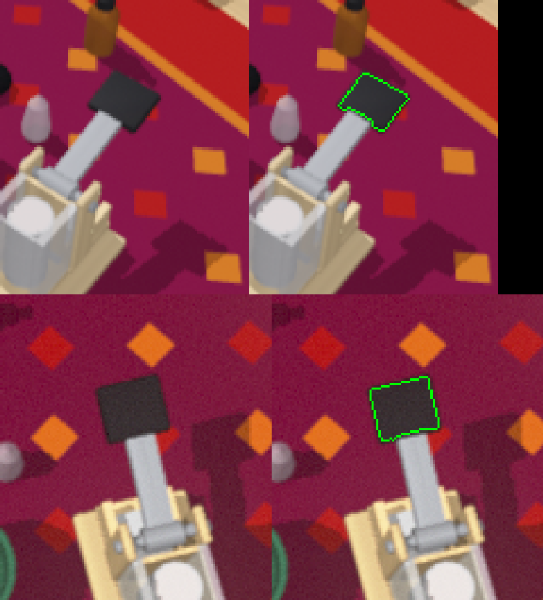

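Run:
```python
from bench import robot
from h import *
d=robot.get_image("top")
c=onz(d,(393,145),128)
# lever/tray axis direction from pad edges and tray end
e1=onz(d,(376.9,136.4),128)-onz(d,(382.5,160.3),116)
te=c-onz(d,(435,340),30)
print(np.arctan2(e1[1],e1[0]),np.arctan2(te[1],te[0]),np.linalg.norm(te))
psi=float(np.arctan2(te[1],te[0]))
robot.move_gripper(0.0)
ori=[np.pi,0,psi]
print(robot.inverse_kinematics([608,-140,180],ori))
robot.move_ptp([608,-140,180],ori)
print(robot.current_t(),robot.current_tcp_pos(),robot.current_contact_force())
for n in("side","top"):
    cv2.imwrite(f"pics/{n}1.png",cv2.resize(robot.get_image(n)["img"][60:300,240:540],None,fx=2,fy=2))
```

```text
0.22220779302632507 0.20426695711448553 352.59677489624966
[-4.04854930e-01  4.16449953e-01  1.40402048e+00 -4.44089210e-16
  1.32112223e+00  9.61674440e-01]
4.5583 [ 608.16322579 -138.96015479  180.14939082] [-0.24142877  0.256289    0.52277513]
```

View pics/side1.png

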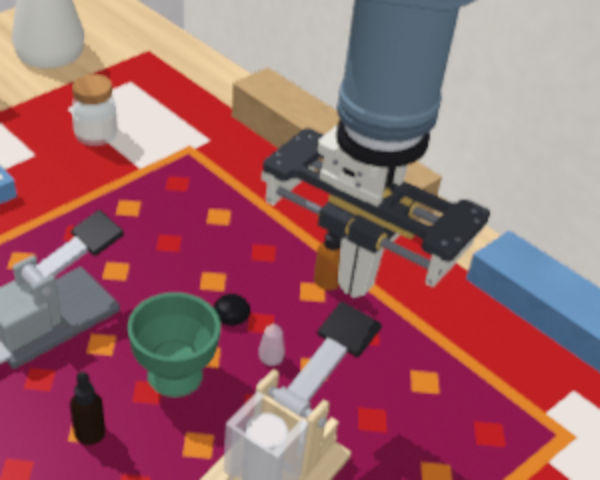

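View pics/top1.png

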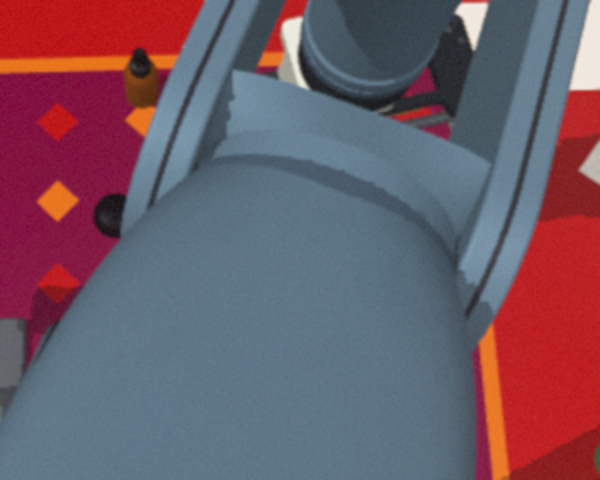

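In the side view the shut fingertips, at crop (358,292), are right above the pad at crop (350,328). The top view is blocked by the arm. I'm making the first press.

```bash
cat > press.py <<'E'
from bench import robot
from h import *
import sys
p=[608,-140]
robot.move_linear([*p,142],speed=100)
f0=np.array(robot.current_contact_force())
hit=robot.move_linear([*p,74],speed=40,f_stop=18)
print("stop",hit,robot.current_tcp_pos().round(1),(np.array(robot.current_contact_force())-f0).round(1))
robot.sleep(0.1)
print("hold",robot.current_tcp_pos().round(1),(np.array(robot.current_contact_force())-f0).round(1))
i=robot.get_image("side")["img"]
robot.move_linear([*p,150],speed=80)
robot.sleep(0.5)
j=robot.get_image("side")["img"]
cv2.imwrite(f"pics/press{sys.argv[1]}.png",np.hstack([cv2.resize(q[160:400,280:460],None,fx=2.2,fy=2.2) for q in(i,j)]))
print(robot.current_t(),(np.array(robot.current_contact_force())-f0).round(1))
E
python3 press.py 1
```

```text
stop True [ 610.2 -140.1   83.3] [-1.5  2.4  8. ]
hold [ 610.2 -140.1   83.2] [-1.6  1.1  8.6]
8.275 [-0.4  0.5 -0.4]
```

View pics/press1.png

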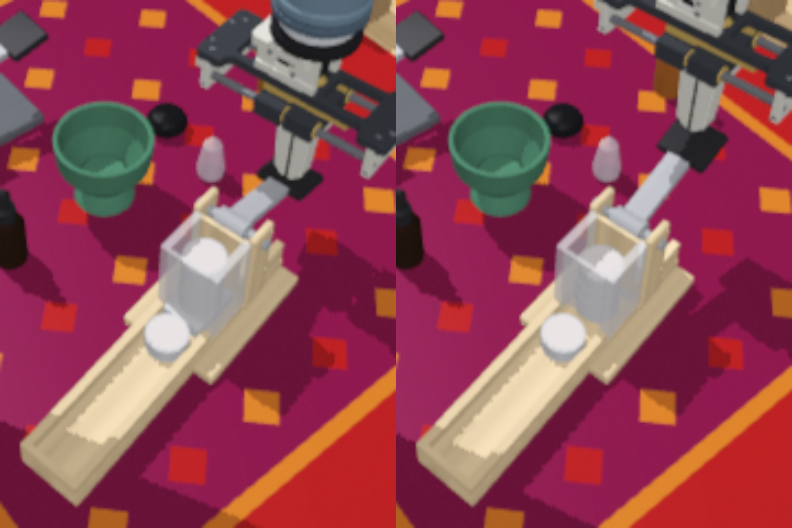

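The first press put one tealight in the tray (left half (167,335)). In the right half the lever is up and the stack has dropped by one. I'm repeating it.

```bash
python3 press.py 2
```

```text
stop True [ 610.1 -140.1   83.3] [-1.2  2.   9.1]
hold [ 610.2 -140.1   83.3] [0.1 0.8 9.7]
11.6083 [ 1.  -0.3  1.4]
```

View pics/press2.png

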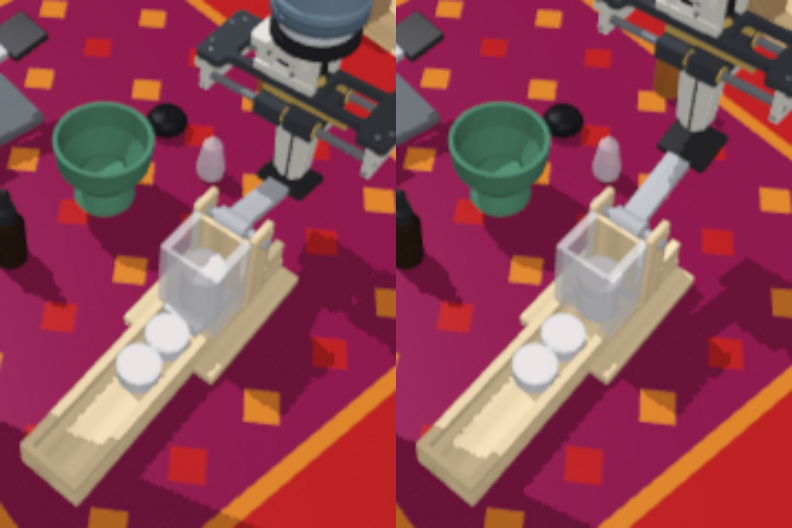

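There are now two tealights in the tray (right half (563,333) and (535,365)), the lever is up and the stack has dropped again. Next is the third press.

```bash
python3 press.py 3
python3 - <<'E'
from bench import robot
from h import *
q=[float(v) for v in robot.current_qpos()]
robot.move_linear([608,-140,220])
q=[float(v) for v in robot.current_qpos()];q[0]+=0.9
robot.move_j(q)
a=[cv2.resize(robot.get_image("side")["img"][160:400,280:460],None,fx=2.2,fy=2.2),cv2.resize(robot.get_image("top")["img"][110:350,320:500],None,fx=2.2,fy=2.2)]
cv2.imwrite("pics/end.png",np.hstack(a));print(robot.current_t())
E
```

```text
stop True [ 610.  -140.2   83.3] [-1.9  1.5  9.3]
hold [ 610.  -140.2   83.3] [-0.9  0.3  9.4]
14.9417 [-1.  -0.6  1. ]
17.6167
```

View pics/end.png

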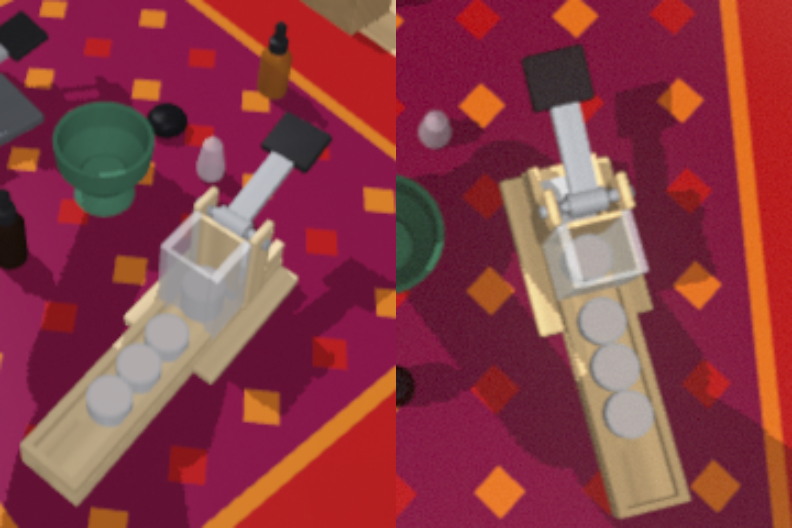

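Both views show three tealights in a row in the tray (top half (603,322), (616,368), (629,414)). The rest are low in the magazine, the lever is up and the arm is clear, so I'm handing in.

```bash
python3 -c "
from bench import robot
robot.hand_in()"
```

```text
the job is handed in; nothing more can be done
```

I pressed the dispenser's lever down to its stop three times with the shut fingers, let it spring fully back each time, then moved the arm clear and handed the job in.

- **Presses:** each one stopped at a tool height of about 83 mm. That is about where I expected the lever's stop (82 mm). The clock read 17.6 s at the last check, against the 40 s limit.
- **Final pictures:** both cameras show exactly three tealights lying flat in a row in the tray and the lever up. The remaining stack is low in the magazine, and the robot touches nothing.
- **Not measured:** I judged the final tealight positions by eye. I did not count the two left in the magazine directly: the stack visibly dropped by one after the first and second presses, and the third left three in the tray.
- **Disagreement:** the two cameras placed the pad up to 4 mm apart, which made no difference to the presses.

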